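Tally three repaired phones on the right counter

ROBOT

A 6-joint arm with a two-finger parallel gripper is mounted at the origin on a cart in front of the work surface, level with it; the furniture and walls round the work are solid. World frame = base frame: x ahead of the robot, y to its left, z up, the work surface at z = 0. Lengths are in m, angles in degrees, forces in N, time in s.
With the tool pointing down it reaches from about 0.25 to 0.725 m from the base axis. Payload 9.7 kg.
Tool frame: the origin (TCP) lies between the finger pads; the fingertips stand 19 mm ahead of it and the grasp point (between the pads) is the TCP; x points along the fingers, y is the direction in which the jaws open and shut, and the axes are right-handed (so a half turn about x gives the same grasp; the last joint's range is limited). The gripper opens to 85 mm and grips with 20 to 120 N. Pads are 22 mm wide; open, the fingers measure 114 mm over their backs; the gripper's body (76 mm by 85 mm) begins 54 mm behind the grasp point. The pads swing forward as they close: fully open they stand 13 mm farther back than shut.
Start: joints at [-67.838, 4.979, 10.078, 95.1, 0, 90], TCP at [0.207, -0.509, 0.228] pointing down, gripper open.
Joint ranges: [-179.16, 179.16], [-48.56, 103.87], [-65.8, 70.77], [-126.05, 130.52], [-82.76, 87.17], [-180, 180]. Speed limits (degrees/s): [127.2, 127.2, 147.25, 180, 180, 180].

INTERFACE

Orientations are given as [roll, pitch, yaw] about the fixed x, y, z axes, in that order (R = Rz(yaw) Ry(pitch) Rx(roll)).
In Python, from workcell import bot gives the robot as it stands. The module is installed in compiled form; this text tells all that it offers.
- The arm moves only by the shell command python3 -m handwheel 'ROWS' [FORCE]. ROWS is JSON, a list of rows, each a list of 7 numbers: the turn, a rotation vector about the tool's x, y, z in degrees, then the shift along the tool's x, y, z in m, then the closure, from -1 (fully open) to 1 (shut), so that 0 is half open. In form: [[ax, ay, az, dx, dy, dz, fingers], ...]. A call has 1 to 20 rows; each row is the pose to reach, as a shift and turn from the pose commanded when the call began, along the tool's axes at that moment; what a row does not reach only later rows make up. A row lasts 1/8 s, in which the tool goes at most 62.5 mm and 10.7 degrees, less where a joint would pass 70% of its speed; a pose out of reach is approached as far as the arm can. A call with a gripper value outside its range is refused whole. The fingers move at their own pace and stop on an object; FORCE is the grip in N (left out, the last holds). Time passes only in rows, so rows that repeat a pose let the fingers close. It gives the time, the measured TCP pose, the force and the opening at its end, in the units of the state.
- bot.get_obs(): the state, without advancing time (a new reading comes with each control period).
- bot.camera(name): name is "scene" or "top"; returns a dict with "frame" (420x560x3 uint8, red, green, blue), "fx", "fy", "cx", "cy" (pixels), "k1" (the pictures are not rectified: a ray, as slopes to the right and down, at radius r is drawn at 1 + k1 r^2 times it, then the intrinsics apply), "R" (3x3) and "t" (3): a world point X has camera coordinates R X + t. Camera axes: x right, y down, z forward; pixel columns grow to the right and rows downward; lengths in m; the calibration is good to about 2 mm. A picture is of the moment at which its call begins. There is no depth.
- bot.job_done(): hands the job in, once; it reports no verdict.
Trained networks look in a picture, given as the dict that the camera call returned (one of the last four; its "shot" number tells which), for a name from the list of things; names that differ only in an ending like _2 or _b are one class to them, and where a whole thing is asked for, a point or a joint stands for the part that bears it (a point fixed in the world has none). Each returns a list of dicts, best first, with "conf" (0 to 1); they miss things now and then, are a little off and sometimes report something else, mostly with a low value. They report only what shows in the picture. A call takes as long as a camera call.
- bot.look_for(name, picture): "bbox" ([left, top, width, height] as shares, 0 to 1, of the picture: columns of its width, rows of its height, round what is visible of it).
- bot.tip_of(name, picture): "centre" ([column, row] as shares, 0 to 1, of the picture: columns of its width, rows of its height: a listed point, or the origin of a listed thing).
The state is a dict: "time": time; "q": joint angles; "qd": joint speeds; "joint_efforts": joint torques, N m; "ee_pos": TCP position; "tcp_rot": TCP orientation; "wrist_force": force on the tool from outside, world axes, zero at the start; "torque": the same for the moment, N m; "opening": finger opening in m.
Only numpy, scipy, OpenCV 4.12 (cv2) and the standard library are available. Lean on these libraries where they do the work, as an engineer would, in place of code of your own. Each camera call takes 0.05 s, during which the arm holds its last target.

TASK

Three repaired phones are ready: tally them on the counter with the yellow lever. Press that lever fully down three times, letting it spring all the way back up after each press, so that its drum advances exactly three clicks and the white bar ends at the red pointer. Leave the count on the other counter, with the blue lever, as it is.

Things in the scene. Friction and masses are not known exactly. Their poses are not given: they have to be found in the camera images.
- yellow_pad (a point): Middle of the top of the yellow thumb pad (46 mm wide, 34 mm along the lever) at the lever's free end. At rest its frame is level: x points from pad to pivot, z up. Up at rest it is 103 mm above the worktop, the pad tilted 26 degrees, higher at its free end; fully down 46 mm, tilted 14 degrees the other way, 8 mm further along -x. Pressing down takes 2 to 6 N, then a firm stop; a spring lifts it.
- yellow_counter: Grey tally counter with the yellow lever, screwed down; one of two look-alikes, the other's lever is blue. Base 112 x 84 mm, 110 mm high. Origin on the worktop under the lever's axle, which is 62 mm up; the lever (85 mm, axle to pad middle) sticks out along the counter's -x, roughly to the robot. z up. Beside and over the pad is free.
- yellow_lever (a joint): Swing of the yellow lever, rad: 0 = up at rest, 0.70 = fully down on its stop; springs back to 0.
- yellow_drum (a joint): Turn of its black drum (68 mm across, a wide white bar, thin marks), rad; about 0 at the start. Each full stroke ratchets it on one click of 0.524 rad, top towards the robot, during the way down; it stays on the way up. After three: 1.571, the white bar at the red pointer. A press ending over 10 mm short of the bottom, or a lever not let right up, may miss a click.
- blue_drum (a joint): The same for the look-alike counter with a blue lever and pad; about 0 at the start.

How it is judged:
By the outcome, as a careful person would: the job done as asked, in the order asked, and still so for the second after the job is handed in, with the robot touching nothing.
It also fails if it takes over 38 s, if anything falls off the work surface, if the arm or the gripper's body presses on something with over 40 N, if the wrist force passes 120 N, or if a joint passes its speed limit or range.

## Working session

There is one attempt and no reset: what is moved stays moved. The work goes in short steps, Python scripts to look and compute and a shell command to move; the robot and the scene stay as the last step left them, time stands still between calls to the robot, and variables do not carry over. Pictures are saved under pics/ and viewed, and the job is handed in when it is done.

```bash
mkdir -p pics; cat > h.py <<'E'
import numpy as np, cv2
from workcell import bot
def save(p,n): cv2.imwrite('pics/'+n+'.png',cv2.cvtColor(p['frame'],cv2.COLOR_RGB2BGR))
def ray(p,u,v):
    K=np.array([[p['fx'],0,p['cx']],[0,p['fy'],p['cy']],[0,0,1.]])
    s=cv2.undistortPoints(np.array([[[u,v]]],float),K,np.array([p['k1'],0,0,0.]))[0,0]
    R=np.array(p['R']);t=np.array(p['t'])
    return -R.T@t, R.T@np.array([s[0],s[1],1])
def atz(p,u,v,z):
    c,d=ray(p,u,v); return c+d*(z-c[2])/d[2]
def proj(p,X):
    R=np.array(p['R']);t=np.array(p['t']);K=np.array([[p['fx'],0,p['cx']],[0,p['fy'],p['cy']],[0,0,1.]])
    return cv2.projectPoints(np.array(X,float).reshape(-1,1,3),cv2.Rodrigues(R)[0],t,K,np.array([p['k1'],0,0,0.]))[0][:,0]
E
python3 - <<'E'
from h import *
print(bot.get_obs())
for n in ('scene','top'):
    p=bot.camera(n); save(p,n+'0')
    print(n,-np.array(p['R']).T@np.array(p['t']))
    for nm,z in (('yellow_pad',.103),('yellow_counter',0)):
        for d in bot.tip_of(nm,p)[:3]:
            u,v=d['centre'][0]*560,d['centre'][1]*420
            print(nm,round(d['conf'],2),u,v,atz(p,u,v,z))
    print(bot.look_for('yellow_pad',p)[:2])
E
```

```text
{'time': 0.0, 'q': array([-6.78358394e+01,  5.01036334e+00,  1.00346970e+01,  9.50986295e+01,
       -6.34703041e-04,  9.00014409e+01]), 'qd': array([ 0.00798036, -0.03925751,  0.01242635, -0.06840103,  0.089517  ,
       -0.09771524]), 'joint_efforts': array([-1.82041873e-03, -5.20377874e+01,  4.64814055e+01,  1.60422223e-02,
       -1.61674907e-04, -1.58222448e-06]), 'ee_pos': array([ 0.20740578, -0.50915094,  0.22769231]), 'tcp_rot': array([-89.50909855,  89.92570142, 112.65362162]), 'wrist_force': array([ 0.96411697, -0.1595055 , -0.18079672]), 'torque': array([-0.0064003 , -0.02998446, -0.00179021]), 'opening': 0.08521738083230326}
scene [0.07532076 0.48326259 0.82523799]
yellow_pad 0.9 247.52 265.314 [0.50844423 0.26037149 0.103     ]
yellow_counter 0.61 222.208 273.714 [0.57974889 0.28121824 0.        ]
[{'bbox': [0.3727, 0.6133, 0.1036, 0.0433], 'conf': 0.79}]
top [0.49382697 0.14630467 1.0944007 ]
yellow_pad 0.92 231.112 249.98399999999998 [0.51393797 0.25430353 0.103     ]
yellow_counter 0.64 228.592 220.79399999999998 [0.58219265 0.27317046 0.        ]
[{'bbox': [0.3748, 0.5281, 0.0612, 0.0957], 'conf': 0.6}]
```

View pics/scene0.png

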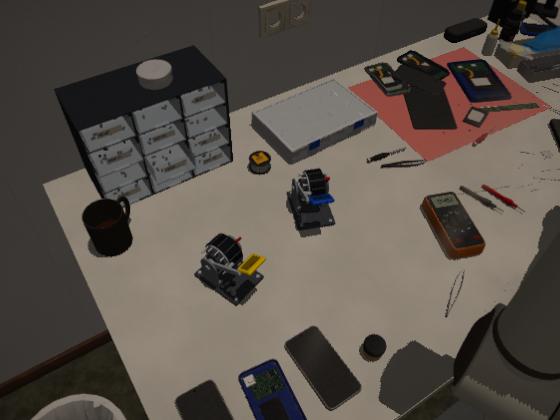

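View pics/top0.png

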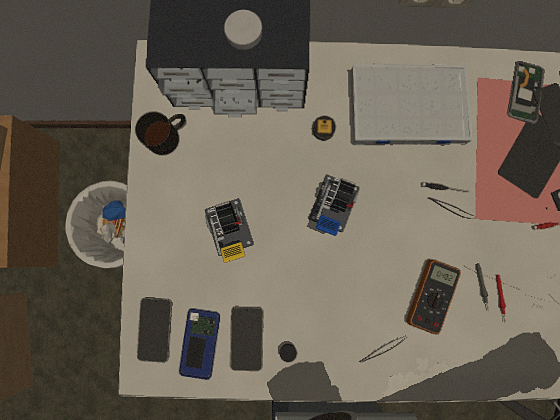

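```bash
python3 - <<'E'
from h import *
from scipy.spatial.transform import Rotation as Ro
# triangulate the pad from both cams; yellow blob too
A=[];B=[]
for n in ('scene','top'):
    p=bot.camera(n)
    hsv=cv2.cvtColor(p['frame'],cv2.COLOR_RGB2HSV); m=cv2.inRange(hsv,(20,150,120),(35,255,255))
    k,l,s,c=cv2.connectedComponentsWithStats(m)
    for i in range(1,k):
        if s[i,4]>60: print(n,s[i],c[i]); 
    for src in ('net',):
        d=bot.tip_of('yellow_pad',p)[0]; u,v=d['centre'][0]*560,d['centre'][1]*420
        C,r=ray(p,u,v); r/=np.linalg.norm(r); P=np.eye(3)-np.outer(r,r); A.append(P);B.append(P@C); print(n,u,v,atz(p,u,v,.103))
    f=p['frame'][190:310,180:300] if n=='scene' else p['frame'][180:280,180:280]
    cv2.imwrite(f'pics/z_{n}.png',cv2.cvtColor(cv2.resize(f,None,fx=5,fy=5,interpolation=2),cv2.COLOR_RGB2BGR))
print(np.linalg.solve(sum(A),sum(B)))
o=bot.get_obs(); R=Ro.from_euler('xyz',o['tcp_rot'],degrees=True).as_matrix(); print(R.round(3))
E
```

```text
scene [238 254  28  21 181] [252.48066298 264.29834254]
scene 247.91199999999998 263.718 [0.51099526 0.2580786  0.103     ]
top [221 242  24  20 197] [232.68020305 252.38071066]
top 229.488 250.90800000000002 [0.51198024 0.25758764 0.103     ]
[0.51195498 0.25768205 0.10150509]
[[ 0.     0.377 -0.926]
 [ 0.    -0.926 -0.377]
 [-1.    -0.    -0.   ]]
```

View pics/z_scene.png

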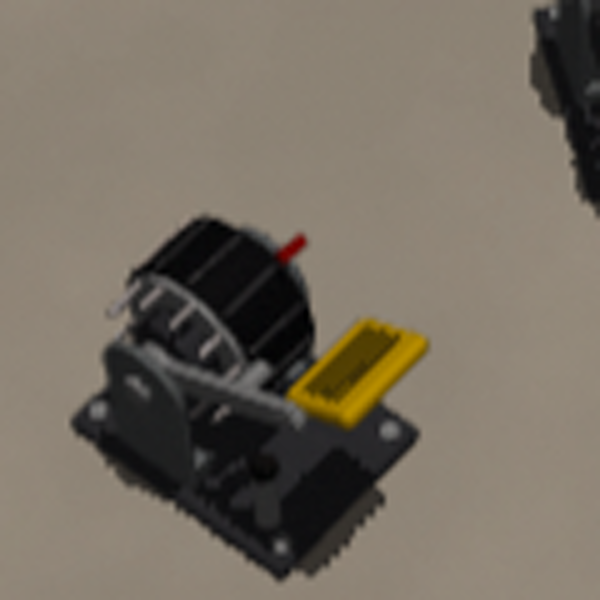

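View pics/z_top.png

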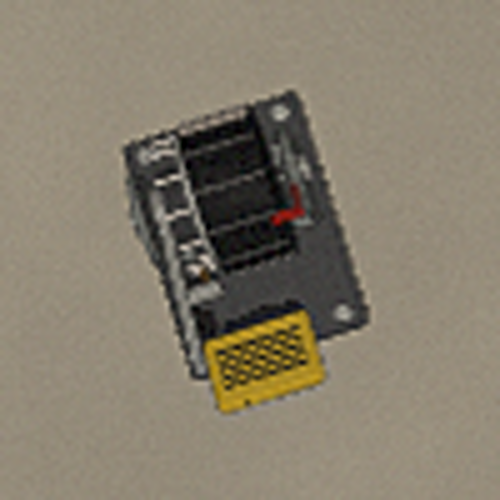

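```bash
python3 -m handwheel '[[0,0,0,0,-0.03,-0.03,1],[0,0,0,0,-0.06,-0.06,1],[0,0,0,0,-0.1,-0.1,1],[0,0,0,0,-0.14,-0.14,1],[0,0,0,0,-0.14,-0.14,1]]'; python3 - <<'E'
from h import *
o=bot.get_obs();print(o['q'].round(1),o['tcp_rot'],o['opening'])
p=bot.camera('top')
for u,v in ((232.4,251.4),(233,253)): print(atz(p,u,v,.103))
p=bot.camera('scene'); print(atz(p,250,263,.103))
E
```

```text
time: 1.23
ee_pos: [0.2854, -0.3244, 0.2291]
tcp_rot: [126.8, 89.9, -30.8]
wrist_force: [0.2, -1.3, -0.7]
opening: 0.0001
[-48.7 -11.1  -5.2  95.8   0.  108.9] [126.83885144  89.92094269 -30.76537797] 6.181989096756574e-05
[0.51109456 0.2515772  0.103     ]
[0.50784804 0.25025516 0.103     ]
[0.5103432  0.25418074 0.103     ]
```

```bash
python3 -m handwheel '[[-10,0,0,0,-0.03,-0.03,1],[-20,0,0,0,-0.06,-0.055,1],[-30,0,0,0,-0.09,-0.083,1],[-40,0,0,0,-0.12,-0.11,1],[-50,0,0,0,-0.15,-0.139,1],[-60,0,0,0,-0.18,-0.167,1],[-70,0,0,0,-0.21,-0.194,1],[-80,0,0,0,-0.24,-0.222,1],[-90,0,0,0,-0.27,-0.25,1],[-100,0,0,0,-0.3,-0.278,1],[-110,0,0,0,-0.33,-0.306,1],[-120,0,0,0,-0.36,-0.333,1],[-130,0,0,0,-0.39,-0.361,1],[-140,0,0,0,-0.42,-0.389,1],[-150,0,0,0,-0.44,-0.407,1],[-160,0,0,0,-0.453,-0.4195,1],[-168,0,0,0,-0.453,-0.4195,1],[-174,0,0,0,-0.453,-0.4195,1],[-174,0,0,0,-0.453,-0.4195,1]]'; python3 - <<'E'
from h import *
from scipy.spatial.transform import Rotation as Ro
o=bot.get_obs();print(o['q'].round(1),o['ee_pos']); print(Ro.from_euler('xyz',o['tcp_rot'],degrees=True).as_matrix().round(3))
p=bot.camera('scene');save(p,'s1')
p=bot.camera('top');save(p,'t1')
E
```

```text
time: 3.7
ee_pos: [0.5029, 0.25, 0.2278]
tcp_rot: [-159.2, 90.0, -143.1]
wrist_force: [0.6, 0.2, 0.3]
opening: 0.0004
[26.4  6.6 11.8 95.2 -0.  10.4] [0.5029491  0.2499511  0.22778049]
[[-0.001 -0.276  0.961]
 [-0.     0.961  0.276]
 [-1.    -0.    -0.001]]
```

View pics/s1.png

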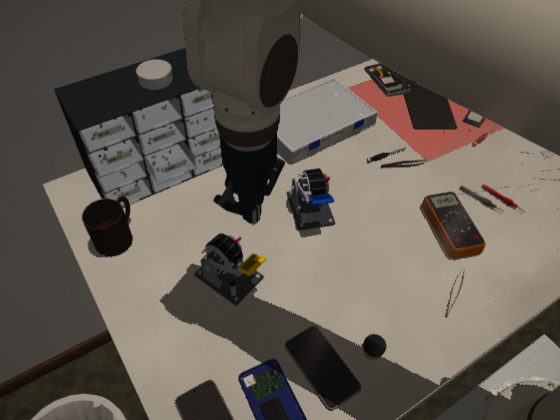

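```bash
python3 -m handwheel '[[0,0,0,0.04,0,0,1],[0,0,0,0.08,0.001,0,1],[0,0,0,0.09,0.002,0,1],[0,0,0,0.09,0.002,0,1]]'; python3 - <<'E'
from h import *
o=bot.get_obs();print(o['ee_pos'])
p=bot.camera('scene'); print(proj(p,[o['ee_pos']-[0,0,.019]]))
f=p['frame'][160:310,160:320]
cv2.imwrite('pics/s2.png',cv2.cvtColor(cv2.resize(f,None,fx=4,fy=4,interpolation=2),cv2.COLOR_RGB2BGR))
E
```

```text
time: 4.3
ee_pos: [0.5014, 0.2527, 0.1388]
tcp_rot: [-172.6, 90.0, -156.5]
wrist_force: [-1.3, 0.4, -0.1]
opening: -0.0002
[0.50144991 0.25267211 0.13876551]
[[253.03889808 260.76745506]]
```

View pics/s2.png

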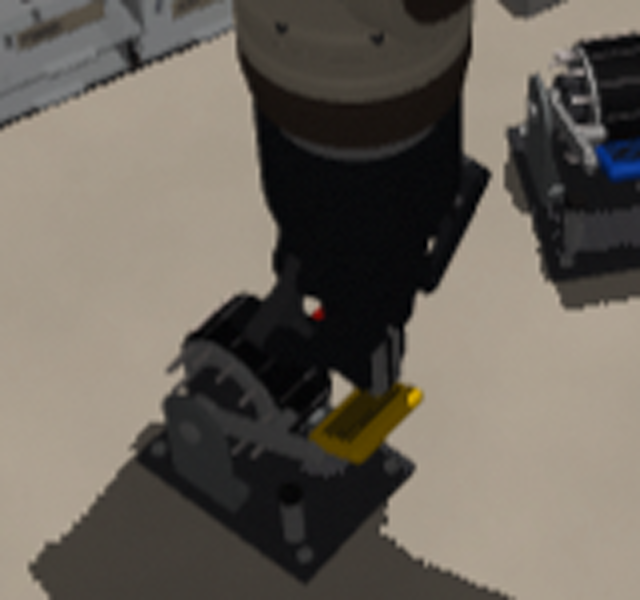

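```bash
python3 -m handwheel '[[0,0,0,0.015,0,0,1],[0,0,0,0.03,0,0,1],[0,0,0,0.045,0,0,1],[0,0,0,0.055,0,0,1],[0,0,0,0.055,0,0,1]]'; python3 - <<'E'
from h import *
p=bot.camera('scene'); o=bot.get_obs();print(o['ee_pos'],o['wrist_force'])
f=p['frame'][160:310,160:320]
cv2.imwrite('pics/s3.png',cv2.cvtColor(cv2.resize(f,None,fx=4,fy=4,interpolation=2),cv2.COLOR_RGB2BGR))
E
```

```text
time: 4.97
ee_pos: [0.5011, 0.2527, 0.0825]
tcp_rot: [-169.1, 89.9, -153.0]
wrist_force: [-0.6, 0.7, 1.9]
opening: 0.0002
[0.50131846 0.25276175 0.08326563] [-0.67791121 -0.77789344  2.17210739]
```

View pics/s3.png

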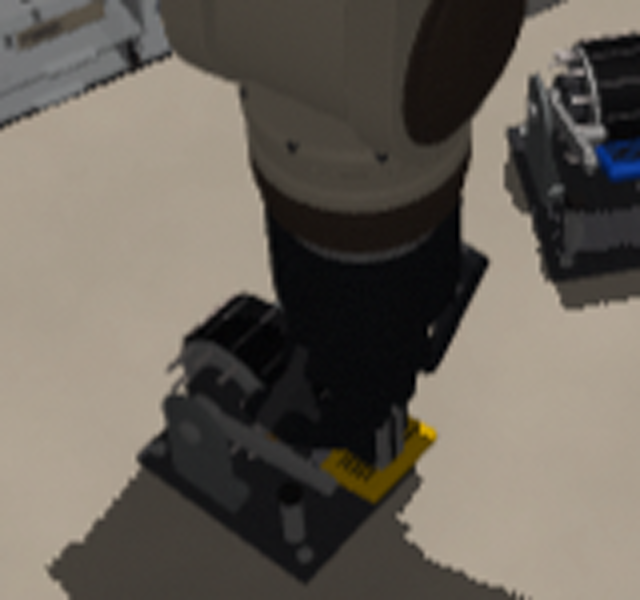

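```bash
python3 -m handwheel '[[0,0,0,0.006,0,0,1],[0,0,0,0.012,0,0,1],[0,0,0,0.014,0,0,1],[0,0,0,0.014,0,0,1]]'; python3 -m handwheel '[[0,0,0,0.002,0,0,1],[0,0,0,0.002,0,0,1]]';  python3 -m handwheel '[[0,0,0,0.002,0,0,1],[0,0,0,0.002,0,0,1]]'
```

```text
time: 5.52
ee_pos: [0.5012, 0.2528, 0.0692]
tcp_rot: [175.5, 90.0, -168.4]
wrist_force: [-0.8, -0.3, 2.8]
opening: -0.0003
time: 5.78
ee_pos: [0.5014, 0.2528, 0.0673]
tcp_rot: [146.0, 90.0, 162.1]
wrist_force: [-2.0, -1.2, 3.2]
opening: 0.0003
time: 6.02
ee_pos: [0.5014, 0.2528, 0.0652]
tcp_rot: [166.7, 90.0, -177.1]
wrist_force: [-1.6, -0.9, 2.8]
opening: -0.0002
```

```bash
python3 -m handwheel '[[0,0,0,0.002,0,0,1],[0,0,0,0.002,0,0,1]]'; python3 -m handwheel '[[0,0,0,0.002,0,0,1],[0,0,0,0.002,0,0,1]]'
```

```text
time: 6.28
ee_pos: [0.5014, 0.2528, 0.0633]
tcp_rot: [-171.9, 90.0, -155.7]
wrist_force: [-1.5, -0.6, 3.0]
opening: 0.0001
time: 6.52
ee_pos: [0.5014, 0.2528, 0.0612]
tcp_rot: [-159.8, 90.0, -143.6]
wrist_force: [-1.9, -1.1, 3.6]
opening: -0.0002
```

```bash
python3 - <<'E'
from h import *
p=bot.camera('scene'); o=bot.get_obs();print(o['ee_pos'],o['wrist_force'])
f=p['frame'][160:310,160:320]
cv2.imwrite('pics/s4.png',cv2.cvtColor(cv2.resize(f,None,fx=4,fy=4,interpolation=2),cv2.COLOR_RGB2BGR))
E
```

```text
[0.50136333 0.25278879 0.06128944] [-2.62346732 -1.28437045  3.77700096]
```

View pics/s4.png

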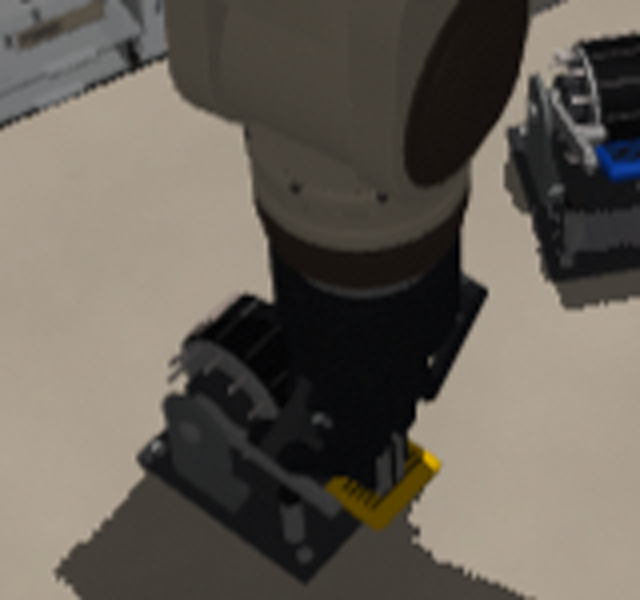

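```bash
python3 -m handwheel '[[0,0,0,0.002,0,0,1],[0,0,0,0.002,0,0,1]]'; python3 -m handwheel '[[0,0,0,0.002,0,0,1],[0,0,0,0.002,0,0,1]]'
```

```text
time: 6.82
ee_pos: [0.5014, 0.2528, 0.0592]
tcp_rot: [-170.7, 90.0, -154.5]
wrist_force: [-2.6, -0.2, 3.7]
opening: 0.0001
time: 7.08
ee_pos: [0.5014, 0.2528, 0.0572]
tcp_rot: [-130.9, 90.0, -114.8]
wrist_force: [-2.5, -0.2, 3.2]
opening: -0.0004
```

```bash
python3 - <<'E'
from h import *
p=bot.camera('scene')
f=p['frame'][210:310,190:290]
cv2.imwrite('pics/s5.png',cv2.cvtColor(cv2.resize(f,None,fx=6,fy=6,interpolation=2),cv2.COLOR_RGB2BGR))
# predicted lever pad corners at th=0.. .7
ax=np.array([.511,.254,0])+.0745*np.array([.961,.276,0]); ex=np.array([.961,.276,0]); ey=np.array([-.276,.961,0])
o=bot.get_obs()
print('tip',proj(p,[o['ee_pos']-[0,0,.019]])-[190,210])
for th in (0,.4,.5,.6,.7):
    a=np.arctan2(41,74.5)-th
    m=ax-ex*.085*np.cos(a)+np.array([0,0,.062+.085*np.sin(a)])
    t=np.radians(26)-th; d=ex*np.cos(t)-np.array([0,0,np.sin(t)])
    print(th,m,((proj(p,[m+d*s*.017+ey*w*.023 for s,w in((-1,-1),(-1,1),(1,1),(1,-1))])-[190,210])*6).round(0).tolist())
E
```

```text
tip [[64.20655864 75.66169128]]
0 [0.51103095 0.25400889 0.10298228] [[450.0, 282.0], [342.0, 381.0], [269.0, 350.0], [376.0, 255.0]]
0.4 [0.50134326 0.25122658 0.07074805] [[480.0, 377.0], [376.0, 475.0], [294.0, 413.0], [398.0, 318.0]]
0.5 [0.50090989 0.25110211 0.06226357] [[481.0, 396.0], [378.0, 494.0], [296.0, 426.0], [399.0, 331.0]]
0.6 [0.50129269 0.25121205 0.05377645] [[479.0, 413.0], [377.0, 510.0], [296.0, 438.0], [399.0, 343.0]]
0.7 [0.50248783 0.2515553  0.0453715 ] [[476.0, 427.0], [374.0, 524.0], [295.0, 448.0], [398.0, 354.0]]
```

View pics/s5.png

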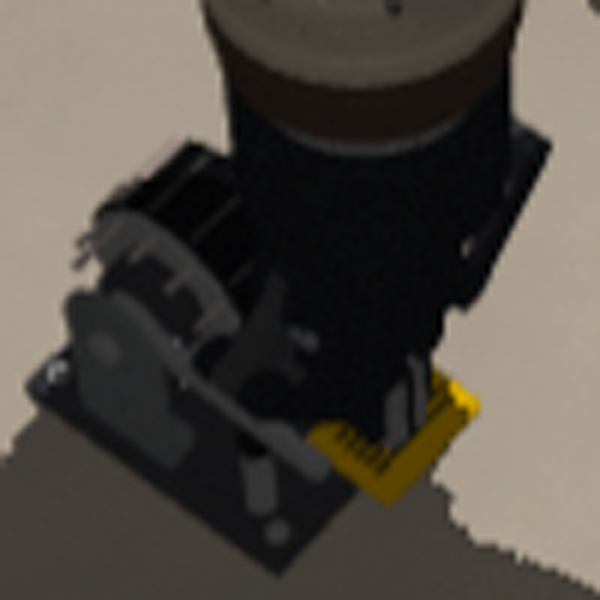

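```bash
python3 -m handwheel '[[0,0,0,0.003,0,0,1],[0,0,0,0.003,0,0,1]]'; python3 -m handwheel '[[0,0,0,0.003,0,0,1],[0,0,0,0.003,0,0,1]]'; python3 - <<'E'
from h import *
p=bot.camera('scene')
f=p['frame'][210:310,190:290]
cv2.imwrite('pics/s6.png',cv2.cvtColor(cv2.resize(f,None,fx=6,fy=6,interpolation=2),cv2.COLOR_RGB2BGR))
E
```

```text
time: 7.38
ee_pos: [0.5015, 0.2528, 0.0542]
tcp_rot: [-1.7, 90.0, 14.5]
wrist_force: [-1.9, -0.7, 3.4]
opening: -0.0
time: 7.62
ee_pos: [0.5017, 0.2529, 0.0513]
tcp_rot: [3.9, 90.0, 20.1]
wrist_force: [0.2, -1.4, 4.1]
opening: -0.0001
```

View pics/s6.png

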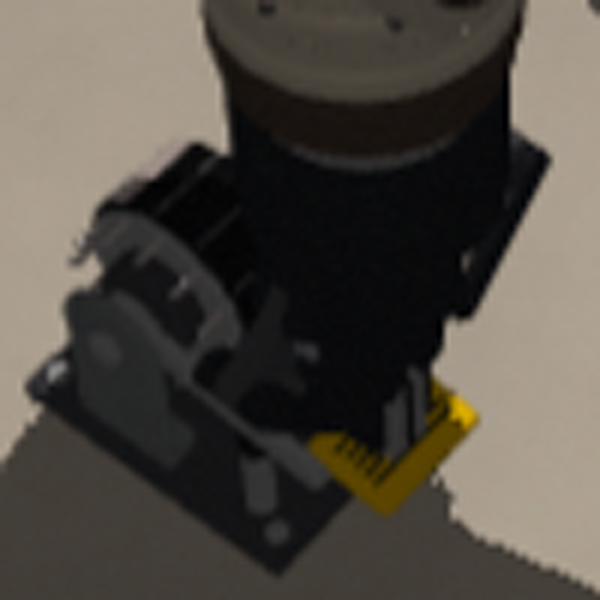

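```bash
python3 -m handwheel '[[0,0,0,0.003,0,0,1],[0,0,0,0.003,0,0,1]]'; python3 -m handwheel '[[0,0,0,0.003,0,0,1],[0,0,0,0.003,0,0,1]]'; python3 - <<'E'
from h import *
p=bot.camera('scene')
f=p['frame'][210:310,190:290]
cv2.imwrite('pics/s7.png',cv2.cvtColor(cv2.resize(f,None,fx=6,fy=6,interpolation=2),cv2.COLOR_RGB2BGR))
E
```

```text
time: 7.92
ee_pos: [0.5018, 0.253, 0.0484]
tcp_rot: [7.6, 89.9, 23.8]
wrist_force: [1.9, 1.2, 4.6]
opening: -0.0001
time: 8.18
ee_pos: [0.5016, 0.2529, 0.0454]
tcp_rot: [4.4, 90.0, 20.6]
wrist_force: [1.3, 1.6, 4.3]
opening: 0.0001
```

View pics/s7.png

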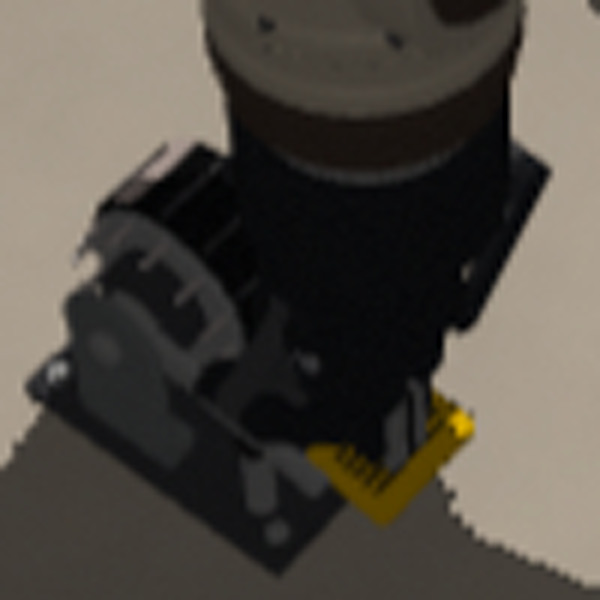

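```bash
python3 -m handwheel '[[0,0,0,0.002,0,0,1],[0,0,0,0.002,0,0,1]]'; python3 -m handwheel '[[0,0,0,0.002,0,0,1],[0,0,0,0.002,0,0,1]]'; python3 -m handwheel '[[0,0,0,0.0015,0,0,1],[0,0,0,0.0015,0,0,1]]'
```

```text
time: 8.48
ee_pos: [0.5018, 0.253, 0.0444]
tcp_rot: [9.4, 89.9, 25.6]
wrist_force: [0.4, 0.9, 10.3]
opening: 0.0004
time: 8.72
ee_pos: [0.502, 0.2531, 0.0438]
tcp_rot: [8.8, 89.8, 24.9]
wrist_force: [-2.9, -2.1, 18.8]
opening: -0.0
time: 8.98
ee_pos: [0.5022, 0.2532, 0.0433]
tcp_rot: [9.4, 89.8, 25.6]
wrist_force: [-5.8, -3.6, 27.4]
opening: -0.0002
```

```bash
python3 - <<'E'
from h import *
p=bot.camera('scene')
f=p['frame'][210:310,190:290]
cv2.imwrite('pics/s8.png',cv2.cvtColor(cv2.resize(f,None,fx=6,fy=6,interpolation=2),cv2.COLOR_RGB2BGR))
p=bot.camera('top')
f=p['frame'][180:280,180:280]
cv2.imwrite('pics/t8.png',cv2.cvtColor(cv2.resize(f,None,fx=6,fy=6,interpolation=2),cv2.COLOR_RGB2BGR))
E
```

```text
(no output)
```

View pics/s8.png

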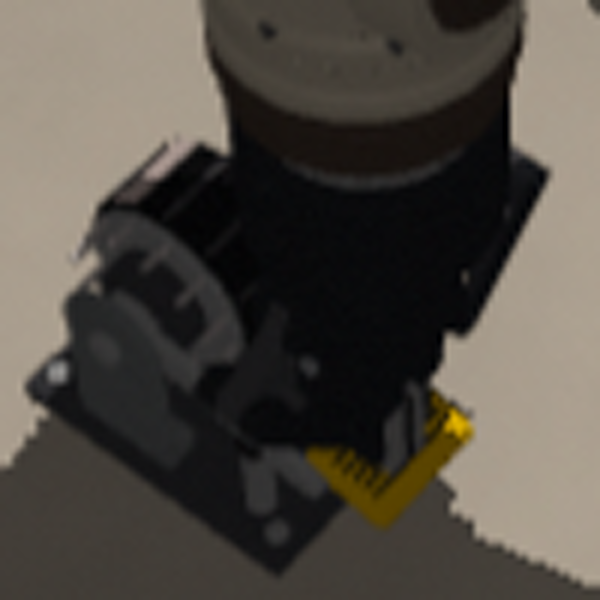

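View pics/t8.png

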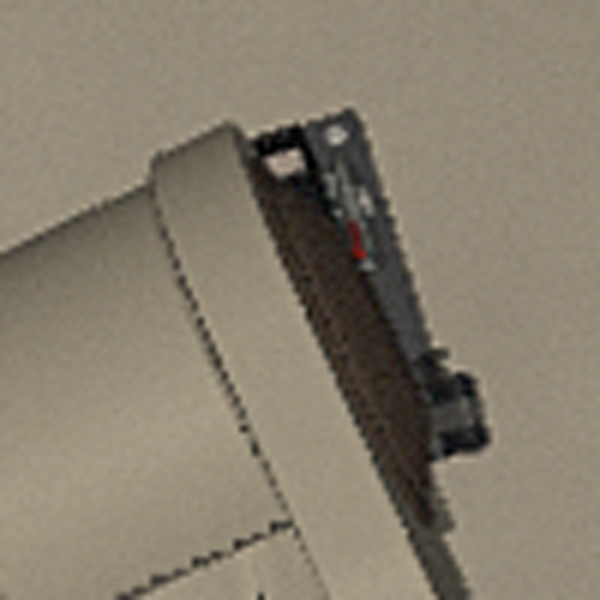

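```bash
python3 -m handwheel '[[0,0,0,-0.03,0,0,1],[0,0,0,-0.06,0,0,1],[0,0,0,-0.09,0,0,1],[0,0,0,-0.11,0,0,1],[0,0,0,-0.11,0,0,1],[0,0,0,-0.11,0,0,1]]'; python3 - <<'E'
from h import *
p=bot.camera('scene')
f=p['frame'][210:310,190:290]
cv2.imwrite('pics/s9.png',cv2.cvtColor(cv2.resize(f,None,fx=6,fy=6,interpolation=2),cv2.COLOR_RGB2BGR))
E
```

```text
time: 9.82
ee_pos: [0.5008, 0.2525, 0.1484]
tcp_rot: [-170.4, 89.9, -154.2]
wrist_force: [-0.1, -0.2, -0.8]
opening: -0.0001
```

View pics/s9.png

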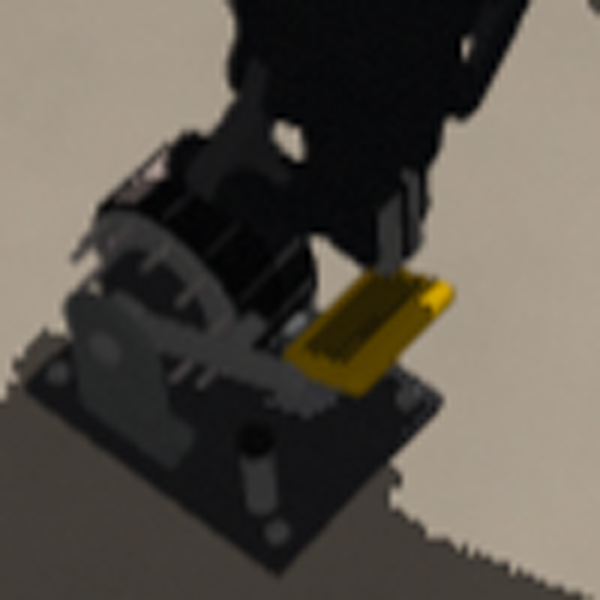

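```bash
python3 -m handwheel '[[0,0,0,0.03,0,0,1],[0,0,0,0.06,0,0,1],[0,0,0,0.08,0,0,1],[0,0,0,0.095,0,0,1],[0,0,0,0.104,0,0,1],[0,0,0,0.107,0,0,1],[0,0,0,0.109,0,0,1],[0,0,0,0.109,0,0,1],[0,0,0,0.109,0,0,1]]'
```

```text
time: 11.0
ee_pos: [0.5015, 0.2528, 0.0435]
tcp_rot: [6.9, 89.9, 23.0]
wrist_force: [-10.0, -4.7, 21.7]
opening: 0.0004
```

```bash
python3 -m handwheel '[[0,0,0,-0.03,0,0,1],[0,0,0,-0.06,0,0,1],[0,0,0,-0.09,0,0,1],[0,0,0,-0.11,0,0,1],[0,0,0,-0.11,0,0,1],[0,0,0,-0.11,0,0,1],[0,0,0,-0.11,0,0,1]]'; python3 - <<'E'
from h import *
p=bot.camera('scene')
f=p['frame'][210:310,190:290]
cv2.imwrite('pics/s10.png',cv2.cvtColor(cv2.resize(f,None,fx=6,fy=6,interpolation=2),cv2.COLOR_RGB2BGR))
E
```

```text
time: 11.88
ee_pos: [0.501, 0.2526, 0.1496]
tcp_rot: [-170.0, 89.9, -153.8]
wrist_force: [0.3, 0.1, 0.4]
opening: -0.0004
```

View pics/s10.png

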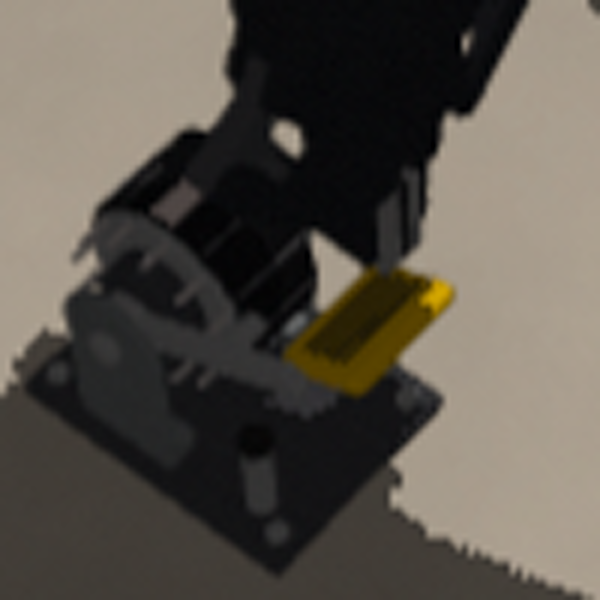

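The bar, now at (180,200), has advanced a second click and the lever is back up. Third press.

```bash
python3 -m handwheel '[[0,0,0,0.03,0,0,1],[0,0,0,0.06,0,0,1],[0,0,0,0.08,0,0,1],[0,0,0,0.096,0,0,1],[0,0,0,0.105,0,0,1],[0,0,0,0.108,0,0,1],[0,0,0,0.11,0,0,1],[0,0,0,0.11,0,0,1],[0,0,0,0.11,0,0,1]]'; python3 -m handwheel '[[0,0,0,-0.03,0,0,1],[0,0,0,-0.06,0,0,1],[0,0,0,-0.09,0,0,1],[0,0,0,-0.12,0,0,1],[0,0,0,-0.16,0,0,1],[0,0,0,-0.18,0,-0.05,1],[0,0,0,-0.18,0.0,-0.1,1],[0,0,0,-0.18,0,-0.15,1],[0,0,0,-0.18,0,-0.15,1],[0,0,0,-0.18,0,-0.15,1]]'; python3 - <<'E'
from h import *
p=bot.camera('scene'); save(p,'s11f')
f=p['frame'][160:310,180:350]
cv2.imwrite('pics/s11.png',cv2.cvtColor(cv2.resize(f,None,fx=4,fy=4,interpolation=2),cv2.COLOR_RGB2BGR))
p=bot.camera('top')
f=p['frame'][160:270,190:370]
cv2.imwrite('pics/t11.png',cv2.cvtColor(cv2.resize(f,None,fx=4,fy=4,interpolation=2),cv2.COLOR_RGB2BGR))
E
```

```text
time: 13.05
ee_pos: [0.5019, 0.253, 0.0437]
tcp_rot: [7.7, 89.9, 23.8]
wrist_force: [-7.0, -4.3, 19.4]
opening: -0.0
time: 14.3
ee_pos: [0.3579, 0.2114, 0.2213]
tcp_rot: [13.0, 89.9, 29.1]
wrist_force: [0.7, 0.2, -0.4]
opening: 0.0002
```

View pics/s11.png

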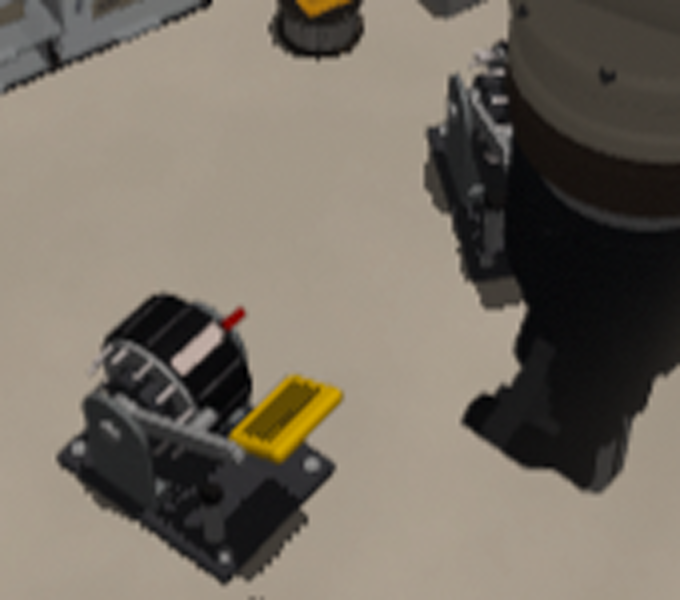

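View pics/t11.png

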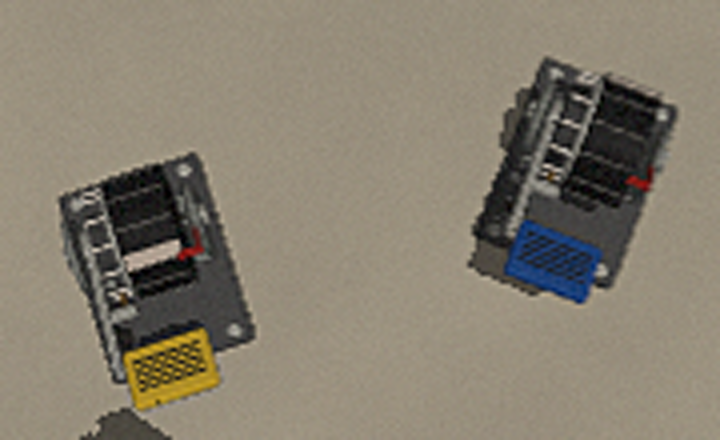

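The white bar lines up with the red pointer (top view, bar at (152,254), pointer at (190,248)). The yellow lever is up, the blue counter is unchanged, and the arm is clear.

```bash
python3 -c "
from workcell import bot
print(bot.job_done())"
```

```text
the job is handed in; nothing more can be done
None
```

I pressed the yellow lever fully down three times with the closed fingertips, letting it spring back after each press, and handed the job in at about 14.4 s.

- **Presses:** each one ended on the firm stop, with about 19–27 N at the wrist. After each release the picture showed the lever up at rest and the drum one click further on.
- **Final check:** the white bar is at the red pointer and the yellow lever is up. The blue counter looks unchanged, and I never touched it. The arm is clear, with wrist force near zero.
- **One disagreement:** the stop came at a TCP height of about 44 mm, where a 19 mm fingertip offset predicted about 67 mm. So I lowered the first press in small steps, watching the force and the pictures, and used the depth found there for the other two.

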